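# Roll a glued tube under a smoothing board into its rest

## Task

The paper seam of the small cardboard tube has just been glued. Take the smoothing board by its grip and with its flat cork underside pressing gently but steadily on top of the tube roll the tube along the desk, over the sill of the wooden rest and down into its groove, so that the seam is pressed for the whole turn; the tube crushes easily, so never push hard, lift it or touch it with the fingers. Then lay the board flat on the desk again about where it was, with the tube left lying in the groove and the stapler, notebook and magnifier left alone.

Things in the scene. Friction and masses are not known exactly. Their poses are not given: they have to be found in the camera images.
- board_grip (a point): Centre of the smoothing board's grip, an upright wooden block on the middle of the board: 30 mm along the board's x, 54 mm along y, 46 mm high. The point is 34 mm above the board's underside, 23 mm above its plate's top; axes as the board's. Grasp it from above across the 30 mm, fingers closing along x, tips a few mm above the plate, and firmly: the tube bears up to 65 mm off the middle.
- board: Smoothing board, 0.25 kg, lying flat on the desk: a wooden plate 190 (along x) x 64 x 11 mm with a flat cork underside. Origin at the centre of the underside, z up. In the gripper the underside's true height is known to a millimetre or two only.
- tube: Cardboard tube, 32 mm in diameter, 160 mm long, 0.1 to 0.21 kg, white end caps, paper seam strip along its top; lies on the desk before the rest. Origin at its centre, 16 mm up; y along the tube, x and z turn as it rolls. Friction 0.5 to 0.7. Its centre rolls half as far as the board moves, so start with the board's leading part on it. About 5 N presses the seam; under 1 N does not, over 20 N crushes it.
- rest: Wooden tube rest, 150 mm wide along y, fixed. Origin at desk height, mid-width, under the axis of a tube lying in the groove; x is the way the tube must roll in, 102 to 128 mm from its start; y along the groove. Groove floor 1 mm above the desk: there the tube's axis is 17 mm and its top 33 mm up, with 1 to 2 mm of play. Back stop: face at x = +17 mm, 14 mm thick, 24 mm high; the board passes over it.
- rest_sill (a point): Crest of the rest's ramped sill, mid-width: a wedge rising evenly from the desk at rest x = -40 mm to its crest, 3.5 mm high, from x = -10.5 to -8 mm. The tube climbs 3.5 mm here, then drops 2.5 mm into the groove.
- stapler: Black stapler, 36 x 132 x 47 mm, a bystander standing on the desk; origin under its centre.
- notebook: Dark notebook, 141 x 91 x 14 mm, a bystander lying on the desk; origin under its centre.
- magnifier: Magnifier with a black handle, 81 x 172 x 13 mm, a bystander lying on the desk; origin under its centre.
Mind the look-alikes: they are no part of the job. There is more than one size of the rest; the job needs the larger.

How it is judged:
By the outcome, as a careful person would: the job done as asked, in the order asked, and still so for the second after the job is handed in, with the robot touching nothing.
It also fails if it takes over 72 s, if anything falls off the work surface, if the arm or the gripper's body presses on something with over 40 N, if the wrist force passes 120 N, or if a joint passes its speed limit or range.

## Robot

A 6-joint arm with a two-finger parallel gripper is mounted at the origin on a cart in front of the work surface, level with it; the furniture and walls round the work are solid. World frame = base frame: x ahead of the robot, y to its left, z up, the work surface at z = 0. Lengths are in m, angles in rad, forces in N, time in s.
With the tool pointing down it reaches from about 0.275 to 0.75 m from the base axis. Payload 10.2 kg.
Tool frame: the origin (TCP) lies midway between the tips of the shut fingers; the grasp point (between the pads) lies 19 mm behind it (env.hold_point_z is the distance from the TCP to the grasp point, in m); x points along the fingers, z is the direction in which the jaws open and shut, and the axes are right-handed (so a half turn about x gives the same grasp; the last joint's range is limited). The gripper opens to 85 mm and grips with 20 to 120 N. Pads are 22 mm wide; open, the fingers measure 114 mm over their backs; the gripper's body (76 mm by 85 mm) begins 54 mm behind the grasp point. The pads swing forward as they close: fully open they stand 13 mm farther back than shut.
Start: joints at [-1.379, 0.313, 1.498, -0, 1.331, -0.223], TCP at [0.212, -0.48, 0.201] pointing down, gripper open.
Joint ranges: [-2.94, 2.94], [-0.97, 2.17], [0.19, 2.56], [-1.23, 4.37], [0.02, 3.11], [-2.88, 2.88]. Speed limits (rad/s): [2.39, 2.39, 3.01, 3.14, 3.14, 3.14].

## Interface

Orientations are given as a unit quaternion [x, y, z, w].
In Python, from bench import env, kinematics, monitor, eyes, job gives the robot as it stands. The module is installed in compiled form; this text tells all that it offers. Calls block until the motion is done:
- env.reach(position, orientation): joint-space move of the TCP to a pose.
- env.movel(position, velocity=0.15, frame=None, guard=None): straight line of the TCP; frame=None keeps the orientation; velocity is the mean speed in m/s. With guard (N) it stops when the force on the tool has changed by that much, and returns True; else False.
- env.set_joints(angles): joint-space move.
- env.release() and env.close_gripper(effort=None): open the fingers fully, or close them until they stop; effort is the grip in N (None keeps the last).
- env.hold(seconds).
- kinematics.ik(position, orientation): joint angles nearest the present ones, or None.
- monitor.sense(): the state.
- eyes.grab_frame(name): name is "scene" or "top" or "wrist"; returns a dict with "frame" (384x512x3 uint8, red, green, blue), "mtx" (3x3 intrinsics, pixels), "k1" (the pictures are not rectified: a ray, as slopes to the right and down, at radius r is drawn at 1 + k1 r^2 times it, then the intrinsics apply), "view" (4x4, takes a point from world to camera coordinates). Camera axes: x right, y down, z forward; pixel columns grow to the right and rows downward; lengths in m; the calibration is good to about 2 mm. A picture is of the moment at which its call begins. There is no depth.
A pose or a line that the arm cannot do raises env.MotionError and nothing moves.
- job.hand_in(): hands the job in, once; it reports no verdict.
The state is a dict: "clock": time; "joints": joint angles; "qvel": joint speeds; "joint_efforts": joint torques, N m; "position": TCP position; "ee_rot": TCP orientation; "contact_force": force on the tool from outside, world axes, zero at the start; "ft_torque": the same for the moment, N m; "finger_gap": opening from 0.0 (shut) to 1.0 (fully open).
Only numpy, scipy, OpenCV 4.12 (cv2) and the standard library are available. Lean on these libraries where they do the work, as an engineer would, in place of code of your own. Each camera call takes 0.05 s, during which the arm holds its last target. There are 200 camera calls.

## Working session

There is one attempt and no reset: what is moved stays moved. The work goes in short steps, each a Python script; the robot and the scene stay as the last script left them, time stands still between calls to the robot, and variables do not carry over. Pictures are saved under pics/ and viewed, about 8 in all and at most 12, crops included, and the job is handed in when it is done.

```bash
mkdir -p pics
python3 - <<'E'
from bench import env,kinematics,monitor,eyes,job
import cv2,numpy as np
for n in ("scene","top"):
    f=eyes.grab_frame(n); cv2.imwrite(f"pics/{n}0.png",cv2.resize(f["frame"][:,:,::-1],(800,600),interpolation=cv2.INTER_CUBIC))
    print(n,f["mtx"].tolist(),f["k1"],np.round(f["view"],4).tolist())
s=monitor.sense();print(s)
print(env.hold_point_z)
E
```

```text
scene [[500.0510177035315, 0.0, 258.26620363572374], [0.0, 500.0510177035315, 187.96249237890493], [0.0, 0.0, 1.0]] -0.011227356884612601 [[-0.4948, -0.8689, 0.0121, 0.2171], [-0.6511, 0.3614, -0.6674, 0.4276], [0.5755, -0.3381, -0.7446, 1.287], [0.0, 0.0, 0.0, 1.0]]
top [[426.0647631030748, 0.0, 257.2201612195907], [0.0, 426.0647631030748, 191.43466829511482], [0.0, 0.0, 1.0]] 0.035864763926010075 [[-0.0224, -0.9996, 0.015, -0.0659], [-0.9806, 0.0191, -0.1952, 0.5734], [0.1949, -0.0191, -0.9806, 0.9783], [0.0, 0.0, 0.0, 1.0]]
{'clock': 0.1, 'joints': array([-1.37939241e+00,  3.13390954e-01,  1.49838551e+00,  3.03595969e-06,
        1.33102226e+00, -2.23419821e-01]), 'qvel': array([-0.00030187,  0.0007492 , -0.0011273 , -0.00011104,  0.000174  ,
       -0.00078304]), 'joint_efforts': array([ 2.09749684e-03, -4.12899613e+01, -2.60141587e+01, -1.53204819e-04,
        3.08575836e-03, -1.03596346e-05]), 'position': array([ 0.21151542, -0.48019961,  0.20008473]), 'ee_rot': array([ 0.38662679,  0.5925432 , -0.38601273,  0.59195139]), 'contact_force': array([ 0.65276521,  0.16466934, -0.67084155]), 'ft_torque': array([ 0.07054248, -0.00125498,  0.02660227]), 'finger_gap': 0.9972286719646432}
0.0187
```

View pics/top0.png

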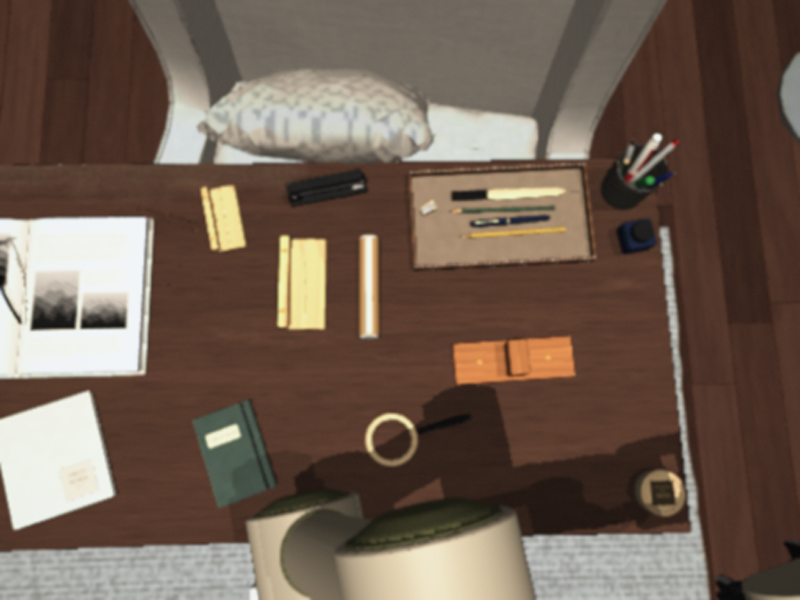

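View pics/scene0.png

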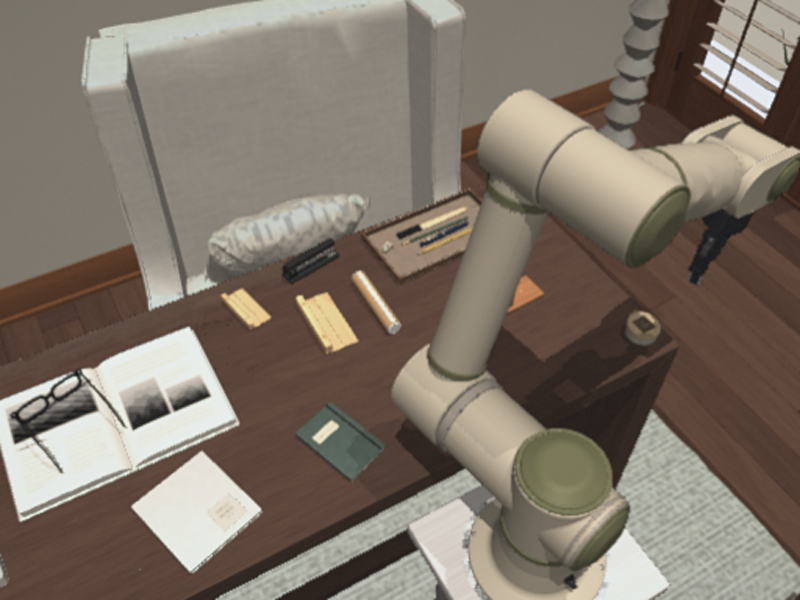

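The top view shows the following (pixels in the 800x600 picture):
- **Tube:** (369,286).
- **Rest candidates:** the larger at (302,283) and the smaller look-alike at (223,217). I choose the larger one, which sits directly beside the tube.
- **Board:** (515,360), with its grip at (517,357). The pen tray at (503,217) is not it.
- **Bystanders:** stapler (327,187), notebook (234,452), magnifier (415,435).

Next is a close crop to confirm the choice and get corner positions.

```bash
cat > h.py <<'E'
from bench import env,kinematics,monitor,eyes,job
import cv2,numpy as np
from scipy.spatial.transform import Rotation as R
def px2w(f,uv,h):
    uv=np.asarray(uv,float).reshape(-1,1,2)
    n=cv2.undistortPoints(uv,f["mtx"],np.array([f["k1"],0,0,0,0.])).reshape(-1,2)
    V=f["view"]; d=np.c_[n,np.ones(len(n))]@V[:3,:3]; c=-V[:3,:3].T@V[:3,3]
    return c+d*((h-c[2])/d[:,2])[:,None]
def w2px(f,P):
    V=f["view"]; r,_=cv2.Rodrigues(V[:3,:3])
    return cv2.projectPoints(np.asarray(P,float).reshape(-1,1,3),r,V[:3,3],f["mtx"],np.array([f["k1"],0,0,0,0.]))[0].reshape(-1,2)
def warp(f,x0,x1,y0,y1,h,s=2.0):
    # rectified to plane z=h; up=+x, left=+y; s px per mm
    W=int((y1-y0)*1000*s);H=int((x1-x0)*1000*s)
    jj,ii=np.meshgrid(np.arange(W),np.arange(H))
    P=np.stack([x1-ii/(1000*s),y1-jj/(1000*s),np.full(ii.shape,h)],-1)
    m=w2px(f,P).reshape(H,W,2).astype(np.float32)
    return cv2.remap(f["frame"][:,:,::-1].copy(),m[...,0],m[...,1],cv2.INTER_CUBIC)
E
python3 - <<'E'
from h import *
f=eyes.grab_frame("top")
im=warp(f,0.32,0.60,-0.31,0.19,0.0,1.6)
for k in range(-30,20,5):
    j=int((0.19-k/100)*1600); cv2.line(im,(j,0),(j,6 if k%10 else 14),(0,255,0),1)
for k in range(35,60,5):
    i=int((0.60-k/100)*1600); cv2.line(im,(0,i),(6 if k%10 else 14,i),(0,255,0),1)
cv2.imwrite("pics/rect.png",im)
hsv=cv2.cvtColor(f["frame"],cv2.COLOR_RGB2HSV)
for nm,lo,hi,h in (("board",(6,130,120),(13,255,255),0.011),("rest",(18,60,150),(30,255,255),0.01)):
    m=cv2.inRange(hsv,lo,hi); n,l,st,c=cv2.connectedComponentsWithStats(m)
    for i in range(1,n):
        if st[i,4]>150:
            ys,xs=np.where(l==i); P=px2w(f,np.c_[xs,ys],h)[:,:2]*1000
            print(nm,st[i],cv2.minAreaRect(P.astype(np.float32)))
E
```

```text
board [ 290  215   79   31 1978] ((479.4244384765625, -254.65126037597656), (67.18353271484375, 192.5800018310547), 2.7020370960235596)
rest [129 119  28  42 882] ((726.9227294921875, 215.67466735839844), (116.67743682861328, 56.334781646728516), 11.715309143066406)
rest [312 120  51   9 219] ((760.773193359375, -292.3433837890625), (21.13764190673828, 132.26524353027344), 2.663865566253662)
rest [301 145  61   8 230] ((691.8365478515625, -273.2127685546875), (10.757845878601074, 157.2998504638672), 2.8565635681152344)
rest [ 177  150   32   61 1693] ((615.1480102539062, 84.45210266113281), (76.99781036376953, 156.6023406982422), 88.82408905029297)
rest [234 264  31  26 191] ((375.3919982910156, -48.90786361694336), (44.15631103515625, 80.0552978515625), 24.719776153564453)
rest [159 329  39  55 896] ((188.45535278320312, 116.44253540039062), (122.42548370361328, 71.16913604736328), 10.21700382232666)
rest [272 334  65  50 879] ((164.9737091064453, -181.25299072265625), (110.93663024902344, 130.57504272460938), 12.999359130859375)
rest [219 349  52  35 488] ((164.03939819335938, -43.90734100341797), (62.828125, 122.18531799316406), 7.660412788391113)
```

View pics/rect.png

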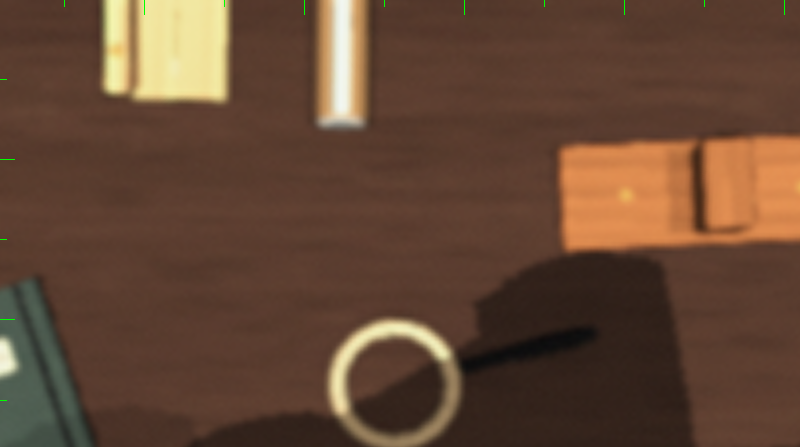

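The crop shows the board at right (its long side runs about 2.7° off world y, grip at about (725,185)). The tube and larger rest are cut off at the top, so I'll make one more crop further out. The large rest measures 77x157 mm, consistent with the 150 mm width.

Run:
```python
from h import *
f=eyes.grab_frame("top")
im=warp(f,0.51,0.73,-0.10,0.16,0.0,2.6)
for k in range(-10,16,2):
    j=int((0.16-k/100)*2600); cv2.line(im,(j,0),(j,6 if k%10 else 14),(0,255,0),1)
for k in range(52,73,2):
    i=int((0.73-k/100)*2600); cv2.line(im,(0,i),(6 if k%10 else 14,i),(0,255,0),1)
cv2.imwrite("pics/rect2.png",im)
```

```text
(no output)
```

View pics/rect2.png

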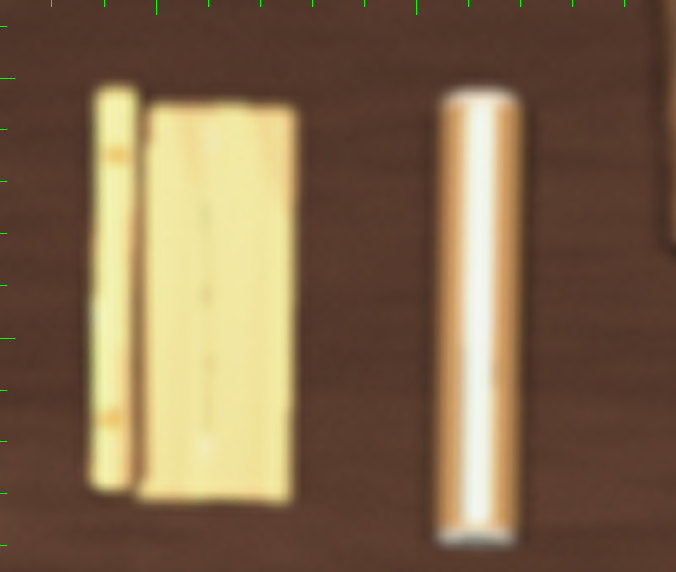

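The crop shows the large rest: ramp foot edge at column ~294 and back stop at left, columns 92-135. The tube runs vertically at columns 438-520, rows 88-545. My measurements, all as (x,y) in metres:

| Item | Position | Check |
|---|---|---|
| Board grip | (0.479, -0.2545) | two views of it agree |
| Tube centre | (0.605, -0.0247) | – |
| Rest origin | (0.6135, 0.087) | back stop at y=0.112, expected 0.111 |
| Tube to rest distance | 112 mm | within the given 102-128 mm |

Next I pick up the board.

```bash
cat >> h.py <<'E'
def quat(n):  # tool down, jaw axis along horizontal n
    z=np.array([n[0],n[1],0.])/np.hypot(*n[:2]); x=np.array([0,0,-1.]); return R.from_matrix(np.c_[x,np.cross(z,x),z]).as_quat()
L=np.array([-0.047,0.999]); N=np.array([0.011,1.0])
def fz(n=5,dt=0.02):
    a=[]
    for _ in range(n): env.hold(dt); a.append(monitor.sense()["contact_force"])
    return np.mean(a,0),np.std(a,0)
E
python3 - <<'E'
from h import *
for s in (1,-1):
    for p,n in (((.4794,-.2547,.12),L),((.607,-.081,.1),N),((.608,.143,.07),N)):
        q=kinematics.ik(np.array(p),quat(s*n)); print(s,None if q is None else np.round(q,2))
s=1 if abs(kinematics.ik(np.array((.4794,-.2547,.12)),quat(L))[5])<abs(kinematics.ik(np.array((.4794,-.2547,.12)),quat(-L))[5]) else -1
print("sign",s)
env.reach(np.array((.4794,-.2547,.12)),quat(s*L))
print("clock",monitor.sense()["clock"],fz())
f=eyes.grab_frame("wrist"); cv2.imwrite("pics/w1.png",f["frame"][:,:,::-1])
print(w2px(f,[[.4794,-.2547,.057]]))
E
```

```text
1 [-0.7   0.43  1.56 -0.    1.16 -2.32]
1 [-0.32  0.59  1.35 -0.    1.2  -1.88]
1 [ 0.04  0.65  1.33 -0.    1.16 -1.52]
-1 [-0.7   0.43  1.56 -0.    1.16  0.82]
-1 [-0.32  0.59  1.35 -0.    1.2   1.26]
-1 [ 0.04  0.65  1.33 -0.    1.16  1.63]
sign -1
clock 1.55 (array([ 0.16539658, -0.12327067,  0.08095904]), array([0.32355943, 0.26653384, 0.40206332]))
[[260.91674872 196.26646602]]
```

View pics/w1.png

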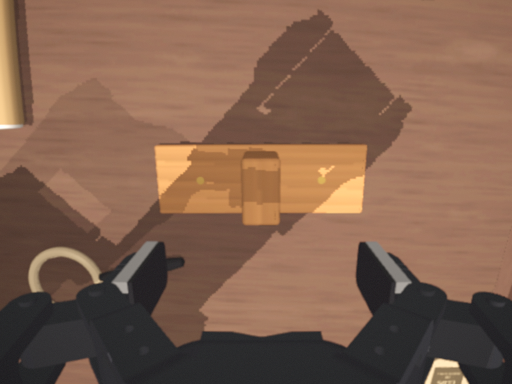

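The wrist view shows the board centred between the open fingers. The grip top is at about (261,194) and my prediction was (261,196), so I grasp.

Run:
```python
from h import *
env.movel(np.array((.4794,-.2547,.0145)),velocity=0.08,guard=15)
print(monitor.sense()["position"])
env.close_gripper(100)
s=monitor.sense(); print(s["clock"],s["finger_gap"],s["position"])
env.movel(np.array((.4794,-.2547,.09)),velocity=0.1)
env.hold(.2); print(fz(15))
env.movel(np.array((.607,-.081,.09)),velocity=0.15,frame=quat(-N))
env.hold(.3); s=monitor.sense(); print(s["clock"],s["finger_gap"],s["position"],fz(20),s["ft_torque"])
for n in("top","scene"):
    f=eyes.grab_frame(n); cv2.imwrite(f"pics/{n}1.png",f["frame"][:,:,::-1])
    print(n,w2px(f,[[.607,-.081,.125],[.605,-.0247,.016]]).round(0).tolist())
a=cv2.imread("pics/top1.png")[90:290,130:390]; b=cv2.imread("pics/scene1.png")[130:330,150:410]
cv2.imwrite("pics/c1.png",cv2.resize(np.hstack([a,b]),(800,308),interpolation=cv2.INTER_CUBIC))
```

```text
[ 0.47964246 -0.254908    0.01496343]
3.7167 0.3184638508688514 [ 0.47958209 -0.25492797  0.01513071]
(array([-0.25414361,  0.06473248, -2.40537127]), array([0.3592397 , 0.42461995, 0.54969178]))
6.9583 0.32119686244885176 [ 0.60692812 -0.0812559   0.09003577] (array([-0.04942235, -0.01659527, -2.43041578]), array([0.37313403, 0.41486122, 0.453259  ])) [-0.02868944  0.05036985  0.01851557]
top [[259.0, 171.0], [236.0, 182.0]]
scene [[255.0, 162.0], [240.0, 192.0]]
```

View pics/c1.png

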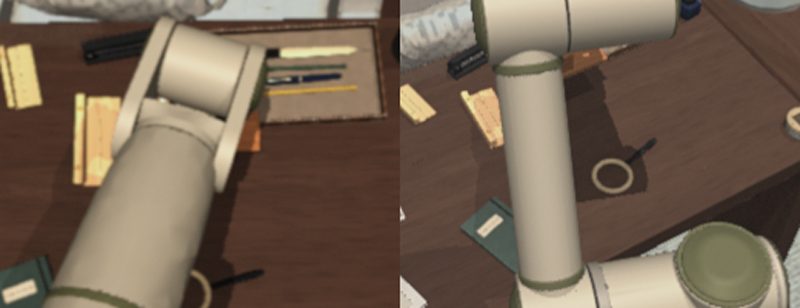

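The arm hides the tube from both fixed cameras, so I rely on force from here. The baseline with the board in hand is -2.43 N, which matches its weight. I descend gently and check the stiffness.

Run:
```python
from h import *
env.movel(np.array((.607,-.081,.053)),velocity=0.1)
hit=env.movel(np.array((.607,-.081,.042)),velocity=0.012,guard=3)
s=monitor.sense(); z=s["position"][2]; t=monitor.sense()["clock"]
print(hit,s["clock"],s["position"],fz(10)[0]+[0,0,2.43],s["ft_torque"])
for dz in (0,.0005,.001):
    if fz(6)[0][2]+2.43>6: break
    env.movel(np.array((.607,-.081,z-dz)),velocity=0.01)
    s=monitor.sense();print(dz,s["clock"],s["position"],fz(10)[0]+[0,0,2.43],s["ft_torque"])
```

```text
True 8.5083 [ 0.60704054 -0.08089142  0.04660817] [-0.28149441 -0.11534831  7.49232345] [ 0.39678011  0.052503   -0.00173338]
```

Contact came at z=0.0466 (0.047 predicted). The moment arm is 0.397/7.5 = 53 mm, so the tube bears where I wanted it. I start the force-servoed roll with a short stretch.

```bash
cat >> h.py <<'E'
import json
F0=-2.43; B0=np.array([.607,-.081])
def prof(s): # expected axis rise for tube travel s (rest at s=.112)
    x=s-.112
    return np.interp(x,[-.041,-.0105,-.008,-.004,0],[0,.0035,.0035,.003,.001])
def roll(d,z,dend,step,k,ftar=5.,v=.03,ns=3):
    """force-servo: d board travel so far, z commanded height"""
    log=[]
    while d<dend-1e-6:
        d2=min(d+step,dend)
        z+=prof(d2/2)-prof(d/2); d=d2
        p=B0+N*d
        env.movel(np.array([p[0],p[1],z]),velocity=v)
        f,_=fz(ns,.01); F=f[2]-F0; s=monitor.sense()
        z-=np.clip((ftar-F)/k,-.0006,.0006)
        log.append((round(d*1e3,1),round(z*1e3,2),round(F,1),round(f[1],1),round(s["ft_torque"][0]/max(F,1)*1e3),round(s["clock"],2)))
        if F>14 or (F<.3 and len(log)>3 and log[-2][2]<.3): print("STOP"); break
    for l in log: print(*l)
    json.dump([d,z],open("st.json","w"))
E
python3 - <<'E'
from h import *
z=monitor.sense()["position"][2]
print(z,fz(8)[0][2]-F0)
env.movel(np.array([*B0,z+.0003]),velocity=.01); print(monitor.sense()["clock"],fz(8)[0][2]-F0, monitor.sense()["position"])
roll(0,z+.0003,.018,.003,12000)
E
```

```text
0.04659432392130009 7.976717827535163
9.2 3.1573121077581208 [ 0.60702613 -0.08099876  0.04684276]
3.0 46.68 2.4 -0.3 76 9.61
6.0 46.64 4.5 0.4 66 9.88
9.0 46.7 5.7 0.9 54 10.16
12.0 46.79 6.1 -0.2 63 10.43
15.0 46.83 5.5 0.3 52 10.71
18.0 46.81 4.7 0.1 55 10.98
```

Stiffness is about 19 N/mm. I soften the gain and roll on to the sill's foot, then up the ramp.

Run:
```python
from h import *
d,z=json.load(open("st.json")); roll(d,z,.132,.003,24000)
```

```text
21.0 46.82 5.4 -0.3 55 11.26
24.0 46.85 5.8 0.6 42 11.53
27.0 46.87 5.5 0.1 48 11.81
30.0 46.9 5.7 0.1 41 12.08
33.0 46.9 4.9 0.7 42 12.36
36.0 46.91 5.4 0.5 43 12.63
39.0 46.92 5.0 0.1 46 12.91
42.0 46.92 5.1 0.4 50 13.18
45.0 46.92 5.1 -0.4 33 13.46
48.0 46.93 5.0 0.4 50 13.73
51.0 46.93 5.2 0.3 33 14.01
54.0 46.97 5.8 -0.0 34 14.28
57.0 46.99 5.5 0.5 34 14.56
60.0 47.01 5.6 0.3 33 14.83
63.0 47.03 5.3 -0.0 24 15.11
66.0 47.04 5.2 -0.1 38 15.38
69.0 47.03 4.9 0.1 32 15.66
72.0 47.02 4.8 0.3 24 15.93
75.0 47.03 5.2 -0.2 31 16.21
78.0 47.05 5.4 0.1 18 16.48
81.0 47.06 5.1 0.3 15 16.76
84.0 47.05 4.9 0.7 28 17.03
87.0 47.04 4.6 -0.0 27 17.31
90.0 47.07 5.9 0.4 19 17.58
93.0 47.07 4.8 0.7 12 17.86
96.0 47.07 5.1 0.4 21 18.13
99.0 47.1 5.7 -0.2 17 18.41
102.0 47.11 5.3 0.1 12 18.68
105.0 47.11 4.8 0.2 21 18.96
108.0 47.1 5.0 0.3 12 19.23
111.0 47.09 4.7 -0.1 6 19.51
114.0 47.09 4.9 0.7 8 19.78
117.0 47.12 5.7 0.5 -5 20.06
120.0 47.15 5.6 -0.1 4 20.33
123.0 47.14 4.9 0.2 -3 20.61
126.0 47.12 4.5 0.2 3 20.88
129.0 47.1 4.5 0.4 2 21.16
132.0 47.1 4.9 0.0 1 21.43
```

The force is steady at about 5 N. I go up the ramp with finer steps.

Run:
```python
from h import *
d,z=json.load(open("st.json")); roll(d,z,.186,.002,20000,ftar=5.5)
```

```text
134.0 47.12 5.9 0.6 -3 21.71
136.0 47.09 4.9 -0.2 -6 21.98
138.0 47.11 6.0 -0.1 -7 22.26
140.0 47.12 5.7 -0.0 -9 22.53
142.0 47.13 5.6 0.0 2 22.81
144.0 47.19 4.5 0.5 1 23.08
146.0 47.23 3.9 -0.4 -26 23.36
148.0 47.26 4.0 0.1 -25 23.63
150.0 47.33 4.4 -0.6 -33 23.91
152.0 47.4 4.7 -0.6 -32 24.18
154.0 47.55 6.2 0.1 -30 24.46
156.0 47.69 6.2 0.1 -27 24.73
158.0 47.85 6.4 -0.4 -29 25.01
160.0 48.01 6.3 -0.3 -31 25.28
162.0 48.11 5.2 -0.1 -42 25.56
164.0 48.24 5.8 0.2 -38 25.83
166.0 48.31 4.7 -0.1 -32 26.11
168.0 48.43 5.5 -0.5 -49 26.38
170.0 48.54 5.4 -0.2 -32 26.66
172.0 48.65 5.4 -0.0 -39 26.93
174.0 48.77 5.6 -0.4 -46 27.21
176.0 48.85 4.8 -0.4 -54 27.48
178.0 48.97 5.4 -0.2 -44 27.76
180.0 49.08 5.4 -0.0 -49 28.03
182.0 49.23 6.3 0.3 -41 28.31
184.0 49.34 5.4 -0.3 -40 28.58
186.0 49.46 5.7 0.2 -36 28.86
```

The ramp began at about d=150 mm, so the rest is roughly 4 mm further than measured. I shift the profile and go over the crest with a fast follow-down.

```bash
sed -i 's/x=s-.112/x=s-.116/' h.py
python3 - <<'E'
import re
t=open("h.py").read()
t=t.replace("np.clip((ftar-F)/k,-.0006,.0006)","np.clip((ftar-F)/(k if F>3 else k/2.5),-.0006,.0008)").replace("len(log)>3 and log[-2][2]<.3","len(log)>6 and max(l[2] for l in log[-6:])<.3")
open("h.py","w").write(t)
from h import *
d,z=json.load(open("st.json")); roll(d,z,.219,.0015,20000,ftar=5.5)
E
```

```text
187.5 49.53 5.1 0.3 -41 29.13
189.0 49.63 5.8 -0.1 -49 29.41
190.5 49.72 5.6 0.2 -45 29.68
192.0 49.79 5.2 -0.6 -46 29.96
193.5 49.84 4.8 -0.2 -59 30.23
195.0 49.9 5.1 -0.1 -70 30.51
196.5 50.0 5.6 0.3 -54 30.78
198.0 50.12 6.2 -0.4 -48 31.06
199.5 50.21 5.5 -0.5 -58 31.33
201.0 50.3 5.7 -0.6 -60 31.61
202.5 50.41 6.1 -0.2 -47 31.88
204.0 50.5 5.5 0.3 -42 32.16
205.5 50.57 5.2 0.1 -38 32.43
207.0 50.6 4.4 -0.0 -45 32.71
208.5 50.57 3.1 0.0 -60 32.98
210.0 50.33 2.9 0.3 -44 33.26
211.5 50.36 4.9 0.5 -39 33.53
213.0 50.36 5.4 0.3 -33 33.81
214.5 50.34 5.1 0.5 -29 34.08
216.0 50.32 5.1 0.7 -21 34.36
217.5 50.17 4.4 1.1 -12 34.63
219.0 50.0 4.0 0.7 -11 34.91
```

The drop has begun, but the moment arm has shrunk unexpectedly from -40 to -11 mm. I look before going on.

Run:
```python
from h import *
f,sd=fz(10); s=monitor.sense(); print(f,s["ft_torque"],s["position"],s["finger_gap"],R.from_quat(s["ee_rot"]).as_matrix().round(4).tolist())
a=eyes.grab_frame("wrist")["frame"][:,:,::-1]; fs=eyes.grab_frame("scene"); b=fs["frame"][:,:,::-1][130:250,110:270]
print(w2px(fs,[[.6135,.09,.0],[.53,.087,.017],[.69,.085,.017]]))
cv2.imwrite("pics/c2.png",np.hstack([cv2.resize(a,(400,300)),cv2.resize(b,(400,300),interpolation=cv2.INTER_CUBIC)]))
```

```text
[-1.25808546  0.55474813  1.34848388] [-0.0266334   0.26184146 -0.0584868 ] [0.60941818 0.13799924 0.05005213] 0.3180804414887268 [[-0.0018, 0.9999, -0.0111], [0.0007, -0.0111, -0.9999], [-1.0, -0.0018, -0.0007]]
[[207.10573706 206.8255441 ]
 [219.36946685 221.07982849]
 [198.00150468 187.2832494 ]]
```

View pics/c2.png

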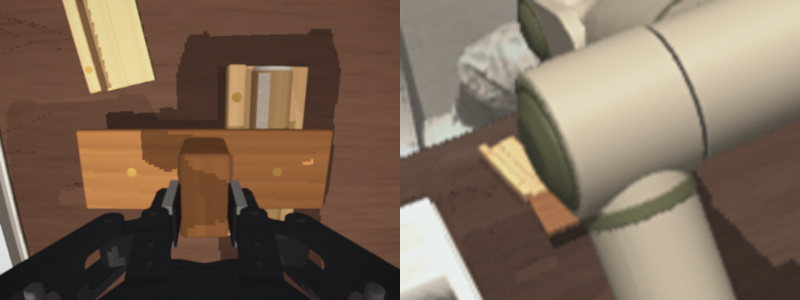

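In the wrist view (left), the tube shows just behind the board at (262,100), between the back stop (237,95) and the sill. The board is clear of everything. The sensor's reference is evidently well above the tool, so the small sideways friction force (-1.3 N in x, +0.6 N in y) explains the odd moments. I continue.

Run:
```python
from h import *
d,z=json.load(open("st.json")); roll(d,z,.231,.0015,20000,ftar=5.)
s=monitor.sense();print(fz(6)[0],s["ft_torque"])
a=eyes.grab_frame("wrist"); np.save("wf.npy",a["frame"])
cv2.imwrite("pics/c3.png",cv2.resize(a["frame"][70:320,160:480,::-1],(640,500),interpolation=cv2.INTER_CUBIC))
```

```text
220.5 49.63 2.7 0.8 -15 35.45
222.0 49.51 4.5 1.3 4 35.73
223.5 49.35 3.8 1.1 13 36.0
225.0 49.02 3.8 1.2 17 36.27
226.5 48.61 4.5 1.9 14 36.55
228.0 48.29 6.0 2.2 13 36.83
229.5 47.99 6.4 1.5 -2 37.1
231.0 47.74 7.5 -0.9 -92 37.38
[-2.73974672 -0.98134222  5.21775104] [-0.69492217  0.41514117 -0.19908138]
```

View pics/c3.png

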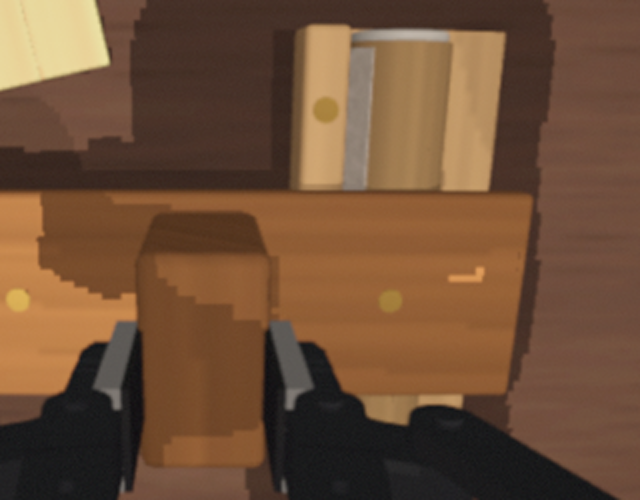

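The tube is seated. Height is 47.7 mm (about 47.8 expected), Fy has flipped sign, and the tube lies snug beside the back stop along its visible length at (400,110) in the crop. I lift off straight up and return the board.

Run:
```python
from h import *
p=monitor.sense()["position"]
env.movel(np.array([p[0],p[1],p[2]+.015]),velocity=.03)
env.movel(np.array([p[0],p[1],.11]),velocity=.1)
env.movel(np.array((.4794,-.2547,.09)),velocity=.15,frame=quat(-L))
env.hold(.2); print(fz(10)[0])
env.movel(np.array((.4794,-.2547,.025)),velocity=.08)
h=env.movel(np.array((.4794,-.2547,.0135)),velocity=.012,guard=4)
s=monitor.sense(); print(h,s["position"],s["clock"],s["contact_force"])
f=eyes.grab_frame("top"); im=warp(f,.50,.73,-.1,.16,0,2.6); cv2.imwrite("pics/c4.png",im)
```

```text
[ 0.237525   -0.03797414 -2.49604209]
True [ 0.47931837 -0.25461992  0.01511305] 43.8833 [0.04453663 0.44882759 4.3955919 ]
```

View pics/c4.png

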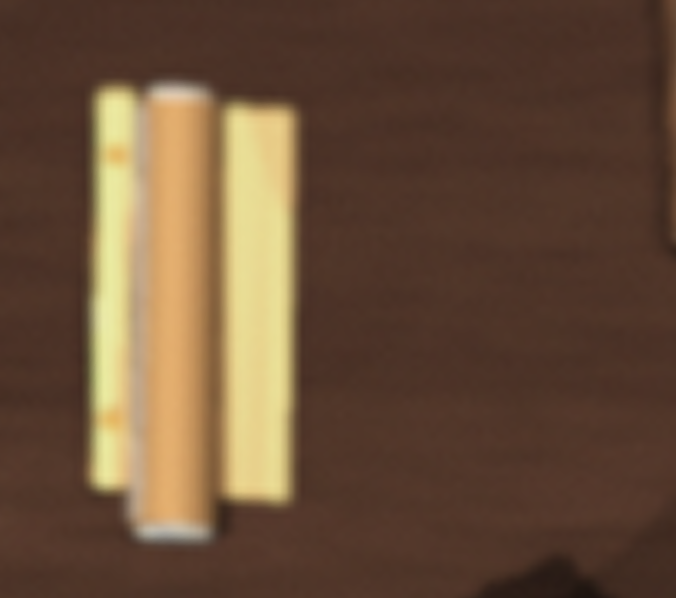

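The tube lies in the groove, parallel to the back stop, at columns 135-213. The board is down on the desk at z=0.0151, the same height as at the grasp. I release it and retreat.

Run:
```python
from h import *
env.release(); env.hold(.2)
env.movel(np.array((.4794,-.2547,.13)),velocity=.08)
env.reach(np.array((.30,-.42,.22)),quat(-L)); env.hold(.3)
print(monitor.sense()["clock"],fz(5)[0])
f=eyes.grab_frame("top"); hsv=cv2.cvtColor(f["frame"],cv2.COLOR_RGB2HSV)
m=cv2.inRange(hsv,(6,130,120),(13,255,255)); n,l,st,c=cv2.connectedComponentsWithStats(m)
for i in range(1,n):
    if st[i,4]>300:
        ys,xs=np.where(l==i); print(st[i],cv2.minAreaRect((px2w(f,np.c_[xs,ys],.011)[:,:2]*1000).astype(np.float32)))
cv2.imwrite("pics/end.png",cv2.resize(f["frame"][:,:,::-1],(800,600),interpolation=cv2.INTER_CUBIC))
```

```text
47.6417 [ 0.12702612 -0.02396874  0.39875201]
[ 289  215   79   32 1977] ((479.0867919921875, -253.96728515625), (67.14201354980469, 192.76316833496094), 2.703064441680908)
```

View pics/end.png

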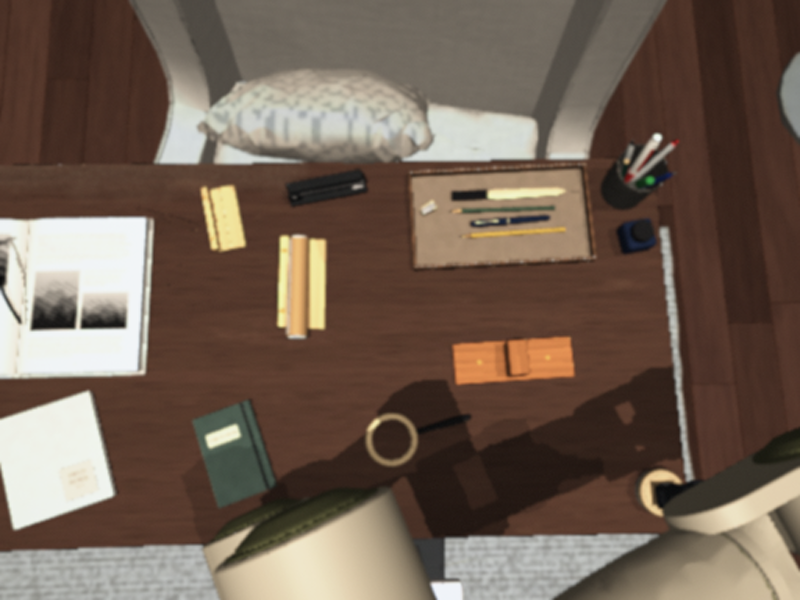

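The final picture shows the tube in the groove at (298,286) and the board back at (514,360), within 1 mm of its start. The stapler, notebook and magnifier have not moved, and the arm is clear of everything.

```bash
python3 -c "
from bench import job,monitor
job.hand_in(); print(monitor.sense()['clock'])"
```

```text
the job is handed in; nothing more can be done
the job is handed in; nothing more can be done
```

The tube now lies in the groove of the larger rest, and the board is back flat on the desk within about 1 mm of where it started. I handed the job in at about 48 s of the 72 s allowed.

- **Pressing:** I rolled the tube with the board held firmly by its grip. The sampled force was mostly 4.5–6.5 N. It briefly fell to about 2.4–3.1 N at the start, at the crest and during the drop into the groove. The highest reading was about 8 N, at first contact.
- **Final checks:** The last picture shows the tube parallel to the back stop in the groove. The stapler, notebook and magnifier are where they were, and the force on the released gripper was near zero.
- **Disagreements:**
  - The ramp came about 4 mm of tube travel later than my image measurement, so I corrected the height profile on the way.
  - The moment readings near the groove looked wrong. I put this down to small sideways friction (up to about 2.7 N) and the sensor's reference point sitting above the tool. A wrist picture showed the board and tube as they should be.

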